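# Make up two watch jobs in their cut-out trays

## Robot

A 6-joint arm with a two-finger parallel gripper is mounted at the origin on a cart in front of the work surface, level with it; the furniture and walls round the work are solid. World frame = base frame: x ahead of the robot, y to its left, z up, the work surface at z = 0. Lengths are in m, angles in degrees, forces in N, time in s.
With the tool pointing down it reaches from about 0.4 to 0.825 m from the base axis. Payload 7 kg.
Tool frame: the origin (TCP) lies at the very end of the fingers, on their centre line; the grasp point (between the pads) lies 19 mm behind it; z points along the fingers, y is the line along which they close (so a half turn about z gives the same grasp; the last joint's range is limited). The gripper opens to 88 mm and grips with 3 to 60 N. Pads are 19 mm wide; open, the fingers measure 130 mm over their backs; the gripper's body (78 mm by 193 mm) begins 47 mm behind the grasp point.
Start: joints at [-52.764, 20.546, 0.682, 0, -70.136, -16.507], TCP at [0.239, -0.631, 0.227] pointing down, gripper open.
Joint ranges: [-176.03, 176.03], [-82.01, 121.73], [-58.28, 71.71], [-173.87, 95.51], [-174.79, -0.11], [-173.66, 173.66]. Speed limits (degrees/s): [136.94, 136.94, 172.46, 180, 180, 180].

## Interface

Orientations are given as [roll, pitch, yaw] about the fixed x, y, z axes, in that order (R = Rz(yaw) Ry(pitch) Rx(roll)).
In Python, from plant import get_obs, snapshot, camera_params, close_job, boxes_of, cut_out, landmark_of gives the robot as it stands.
- The arm moves only by the shell command python3 -m inch 'ROWS' [OPENING]. ROWS is text: rows parted by semicolons, each of 6 numbers parted by spaces: the shift along the tool's x, y, z in units of 30 cm (1.0 is 30 cm), then the turn, a rotation vector about the tool's x, y, z in units of pi rad (1.0 is pi rad). A call has 1 to 10 rows; each row is the pose to reach, as a shift and turn from the pose commanded when the call began, along the tool's axes at that moment, turning the shorter way round; what a row does not reach only later rows make up. A row lasts 1/12 s, in which the tool goes at most 41.7 mm and 7.16 degrees, less where a joint would pass 70% of its speed; a pose out of reach is approached as far as the arm can. A call with a number of a shift or a turn outside -1 to 1 is refused whole. A call with a gripper value outside its range is refused whole. OPENING is the closure, from -1 (fully open) to 1 (shut), set as the call begins (- or left out, the last holds). The fingers move at their own pace and stop on an object; the grip force is fixed at half the most. Time passes only in rows, so rows that repeat a pose let the fingers close. It gives the time, the measured TCP pose, the force, the opening and the grip force at its end, in the units of the state.
- get_obs(): the state, without advancing time (a new reading comes with each control period).
- snapshot(name): name is "scene" or "top"; returns the picture (480x640x3 uint8, red, green, blue); there is no depth.
- camera_params(name): a dict with "mtx" (3x3 intrinsics, pixels), "rvec" (rotation vector, rad) and "tvec" (3), from world to camera coordinates, as OpenCV has them. Camera axes: x right, y down, z forward; pixel columns grow to the right and rows downward; lengths in m; the calibration is good to about 2 mm. A picture is of the moment at which its call begins. camera_params takes no time and is no camera call.
- close_job(): hands the job in; it is judged then, once.
Trained networks look in the newest picture that a camera, given by its name, has taken for a name from the list of things; names that differ only in an ending like _2 or _b are one class to them, and where a whole thing is asked for, a point or a joint stands for the part that bears it (a point fixed in the world has none). Each returns a list of dicts, best first, with "p" (0 to 1); they miss things now and then, are a little off and sometimes report something else, mostly with a low value. They report only what shows in the picture. A call takes as long as a camera call.
- boxes_of(camera, thing): "rect" ([left, top, width, height] in pixels, round what is visible of it).
- cut_out(camera, thing): "pixels" (480x640 bool, what is visible of it) and "rect" ([left, top, width, height] in pixels, round what is visible of it).
- landmark_of(camera, thing): "uv" ([column, row] in pixels: a listed point, or the origin of a listed thing).
The state is a dict: "clock": time; "joint_pos": joint angles; "qvel": joint speeds; "tau": joint torques, N m; "tool_pos": TCP position; "orientation": TCP orientation; "force": force on the tool from outside, world axes, zero at the start; "moment": the same for the moment, N m; "opening": finger opening in m; "gripper_force": force on a finger pad.
Only numpy, scipy, OpenCV 4.12 (cv2) and the standard library are available. Lean on these libraries where they do the work, as an engineer would, in place of code of your own. Each camera call takes 0.05 s, during which the arm holds its last target. There are 200 camera calls.

## Task

Make up the two watch jobs from the parts laid out on the cork board in front of the two wooden trays, each part lying flat, right way up and fully down in the cut-out made for it: the large case ring and the large tin in the tray with two cut-outs; the small case ring, the small tin and the strap buckle in the tray with three. Leave the eye loupe, the pin vice and the ink bottle where they are.

Things in the scene. Friction and masses are not known exactly. Their poses are not given: they have to be found in the camera images.
- large_ring: loose on the cork board (10 mm thick): large watch case ring, silvery metal: a ring of 52 mm outer diameter, 10 mm high, with a 6 mm high lug at each end of its x axis (70 mm over the lugs). Lies flat. Origin: centre of the underside. Grasp across y (52 mm).
- small_ring: loose on the cork board (10 mm thick): small watch case ring, silvery metal: a ring of 38 mm outer diameter, 10 mm high, with a 6 mm high lug at each end of its x axis (56 mm over the lugs). Lies flat. Origin: centre of the underside. Grasp across y (38 mm).
- large_tin: loose on the cork board (10 mm thick): large round screw-lid parts tin, white with a pale lid, 53 mm diameter, 22 mm high, standing on its base. Origin: centre of the underside.
- small_tin: loose on the cork board (10 mm thick): small round screw-lid parts tin with a yellowish lid, 48 mm diameter, 18 mm high, standing on its base. Origin: centre of the underside.
- buckle: loose on the cork board (10 mm thick): black strap buckle, 18 mm along its x, 50 mm along its y, 16 mm high, lying flat. Origin: centre of the underside. Grasp across x (18 mm).
- tray_two: Two cut-outs; fixed beech tray, 120 (x) x 165 (y) x 12 mm high, felt-lined cut-outs 5 mm deep (floors 7 mm above the bench, about 6 mm room round the part). Origin: centre of underside. For the large ring: rectangle 82 (x) by 64 (y) mm, centre x 0, y +41 mm, lugs along tray x, either way round. For the large tin: round, 65 mm, centre x 0, y -41 mm.
- tray_three: Three cut-outs; fixed beech tray, 120 (x) x 165 (y) x 12 mm high, felt-lined cut-outs 5 mm deep (floors 7 mm above the bench, about 6 mm room round the part). Origin: centre of underside. Small ring: 50 (x) by 68 (y) mm, centre x -26, y +39, lugs along tray y. Buckle: 30 (x) by 62 (y) mm, centre x +36, y +39, long side along tray y. Small tin: round, 60 mm, centre x 0, y -43.
- eye_loupe: eye loupe, black cone 38 mm wide, 31 mm high, standing behind the trays. Origin: centre of the underside. It stays where it is.
- pin_vice: brass pin vice, 10 x 75 mm, 9 mm high, lying behind the right-hand tray. Origin: centre of the underside. It stays where it is.
- ink_bottle: small blue bottle with a white cap, 24 mm diameter, 40 mm high, standing to the right of the trays. Origin: centre of the underside. It stays where it is.

How it is judged (in metres and radians):
At the end, for the whole second after the job is handed in: Each of the five parts is in its own cut-out: within 9 mm of the cut-out's centre along both tray axes, its underside 4 to 9.5 mm above the tray's underside (floor at 7 mm), upright within 0.1 rad, released and at rest (x of large_ring in the frame of tray_two between -0.009 and 0.009 m and y of large_ring in the frame of tray_two between 0.032 and 0.05 m and z of large_ring in the frame of tray_two between 0.004 and 0.0095 m and angle between each of large_ring, large_tin, small_ring, buckle, small_tin's own z axis and vertical below 0.1 rad and linear speed of each of large_ring, large_tin, small_ring, buckle, small_tin below 0.02 m/s and x of large_tin in the frame of tray_two between -0.009 and 0.009 m and y of large_tin in the frame of tray_two between -0.05 and -0.032 m and z of large_tin in the frame of tray_two between 0.004 and 0.0095 m and x of small_ring in the frame of tray_three between -0.035 and -0.017 m and y of small_ring in the frame of tray_three between 0.03 and 0.048 m and z of small_ring in the frame of tray_three between 0.004 and 0.0095 m and x of buckle in the frame of tray_three between 0.027 and 0.045 m and y of buckle in the frame of tray_three between 0.03 and 0.048 m and z of buckle in the frame of tray_three between 0.004 and 0.0095 m and x of small_tin in the frame of tray_three between -0.009 and 0.009 m and y of small_tin in the frame of tray_three between -0.052 and -0.034 m and z of small_tin in the frame of tray_three between 0.004 and 0.0095 m); the robot touches nothing.
It fails at once if the eye loupe is moved by more than 20 mm (distance of eye_loupe from where it was at the start of the episode above 0.02 m).
It fails at once if the pin vice is moved by more than 20 mm (distance of pin_vice from where it was at the start of the episode above 0.02 m).
It fails at once if the ink bottle is moved by more than 20 mm (distance of ink_bottle from where it was at the start of the episode above 0.02 m).
It also fails if it takes over 109 s, if anything falls off the work surface, if the arm or the gripper's body presses on something with over 40 N, if the wrist force passes 120 N, or if a joint passes its speed limit or range.

## Working session

There is one attempt and no reset: what is moved stays moved. The work goes in short steps, Python scripts to look and compute and a shell command to move; the robot and the scene stay as the last step left them, time stands still between calls to the robot, and variables do not carry over. Pictures are saved under pics/ and viewed, at most 14 in all, crops included, and the job is handed in when it is done.

```bash
ls; mkdir -p pics; python3 - <<'E'
from plant import *
import cv2
print(get_obs())
for n in("scene","top"):
    cv2.imwrite(f"pics/{n}0.png",snapshot(n)[:,:,::-1]); print(camera_params(n))
E
```

```text
pics
{'clock': 0.0, 'joint_pos': array([-5.27634889e+01,  2.05912214e+01,  6.33564341e-01, -1.98704656e-02,
       -7.01362589e+01, -1.65079564e+01]), 'qvel': array([-0.07210853, -0.02915925,  0.00505721, -0.05642504,  0.06267593,
       -0.0549957 ]), 'tau': array([-5.42303678e-04, -5.82724357e+01,  2.93059194e+01,  6.99701786e+00,
        7.06247418e-03, -1.53426822e-04]), 'tool_pos': array([ 0.23871879, -0.63084975,  0.2256243 ]), 'orientation': array([ 1.79904647e+02, -8.77908853e-03, -1.59278205e+02]), 'force': array([ 0.5136937 , -0.5381864 , -0.42186632]), 'moment': array([-0.01616319, -0.0856645 , -0.02659282]), 'gripper_force': 0.0, 'opening': 0.08762694738166595}
{'mtx': array([[540.68341787,   0.        , 330.11011932],
       [  0.        , 540.68341787, 243.40875441],
       [  0.        ,   0.        ,   1.        ]]), 'rvec': array([ 0.56916399, -2.55058418,  1.32734673]), 'tvec': array([0.52819842, 0.13733631, 0.96707847])}
{'mtx': array([[498.44422781,   0.        , 319.73982099],
       [  0.        , 498.44422781, 239.25206333],
       [  0.        ,   0.        ,   1.        ]]), 'rvec': array([ 2.17504587, -2.14965268,  0.12120437]), 'tvec': array([0.0409537 , 0.59035817, 0.81633944])}
```

View pics/top0.png

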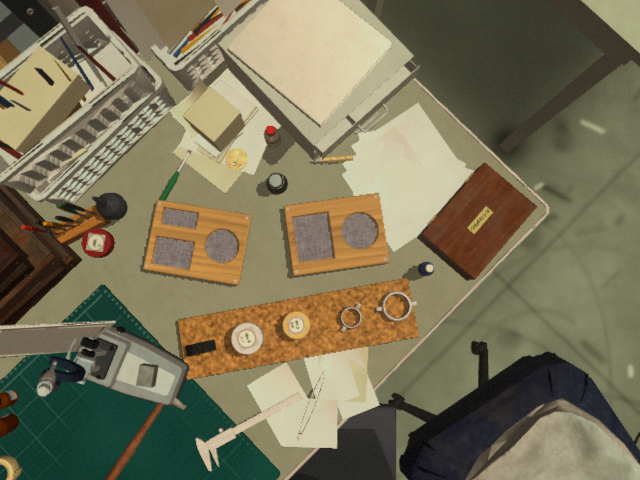

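View pics/scene0.png

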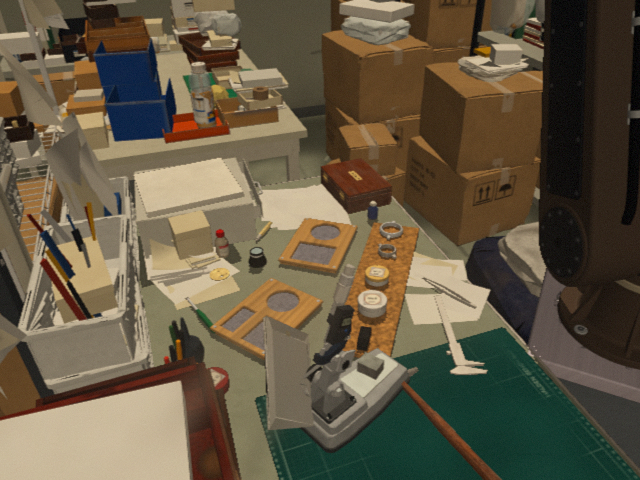

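```bash
cat >h.py <<'E'
import numpy as np, cv2, plant
from scipy.optimize import minimize
def cam(n):
    c=plant.camera_params(n); return c["mtx"],np.array(c["rvec"]),np.array(c["tvec"])
def proj(n,P):
    K,r,t=cam(n); return cv2.projectPoints(np.float64(P),r,t,K,None)[0][:,0]
def unproj(n,uv,z):
    K,r,t=cam(n); R=cv2.Rodrigues(r)[0]; d=R.T@np.linalg.inv(K)@[uv[0],uv[1],1]; o=-R.T@t
    return (o+d*(z-o[2])/d[2])[:2]
a=np.linspace(0,2*np.pi,48,endpoint=False)
def cyl(d,h): return np.array([[d/2*np.cos(q),d/2*np.sin(q),z] for z in(0,h) for q in a])
def box(x,y,h): return np.array([[i*x/2,j*y/2,z] for z in(0,h) for i in(-1,1) for j in(-1,1)])
M={"large_ring":np.r_[cyl(.052,.010),box(.070,.024,.006)],"small_ring":np.r_[cyl(.038,.010),box(.056,.018,.006)],
"large_tin":cyl(.053,.022),"small_tin":cyl(.048,.018),"buckle":box(.018,.050,.016),
"tray_two":box(.12,.165,.012),"tray_three":box(.12,.165,.012)}
def hull(n,name,p,z):
    c,s=np.cos(p[2]),np.sin(p[2]); m=M[name]; W=np.c_[m[:,0]*c-m[:,1]*s+p[0],m[:,0]*s+m[:,1]*c+p[1],m[:,2]+z]
    return cv2.convexHull(np.float32(proj(n,W)))
def ras(h,S=4):
    im=np.zeros((480*S,640*S),np.uint8); cv2.fillPoly(im,[np.int32(np.round((h*S+S/2-.5)*16))],1,shift=4); return im
def fit(n,name,z,mask,yaws):
    cs=max(cv2.findContours(mask.astype(np.uint8),0,2)[0],key=cv2.contourArea)
    tgt=np.kron(ras(np.float32(cv2.convexHull(cs)),1),np.ones((4,4),np.uint8))
    m=cv2.moments(tgt,True); uv=(m["m10"]/m["m00"]/4,m["m01"]/m["m00"]/4)
    x0=unproj(n,uv,z+.006); best=None
    f=lambda p:-(lambda r:(r&tgt).sum()/(r|tgt).sum())(ras(hull(n,name,p,z)))
    for y in yaws:
        s=np.array([[x0[0],x0[1],y]]*4)+np.r_[[[0,0,0]],np.diag([.006,.006,.15])]
        r=minimize(f,s[0],method="Nelder-Mead",options=dict(initial_simplex=s,xatol=2e-4,fatol=1e-4,maxiter=70))
        if best is None or r.fun<best.fun: best=r
    return best.x,-best.fun
E
cat >look.py <<'E'
from h import *
im=plant.snapshot("top"); out=cv2.resize(im,None,fx=3,fy=3,interpolation=cv2.INTER_CUBIC)
for k in M:
    t="tray" in k; z=0 if t else .010
    d=plant.cut_out("top",k)
    if not d: print(k,"none"); continue
    ys=[0] if t or "tin" in k else np.radians([-75,-45,-15,15,45,75])
    p,s=fit("top",k,z,d[0]["pixels"],ys)
    l=plant.landmark_of("top",k); lx=unproj("top",l[0]["uv"],z) if l else None
    print(k,len(d),round(d[0]["p"],2),p[:2].round(4),np.degrees(p[2]).round(1),round(s,3),"lm",None if lx is None else lx.round(4))
    c,sn=np.cos(p[2]),np.sin(p[2])
    q=[hull("top",k,p,z)[:,0]]
    if t:
        for (w,h,x,y) in ([(82,64,0,41),(65,65,0,-41)] if k[-1]=="o" else [(50,68,-26,39),(30,62,36,39),(60,60,0,-43)]):
            b=np.array([[x+i*w/2,y+j*h/2] for i,j in((-1,-1),(1,-1),(1,1),(-1,1))])/1e3
            q.append(proj("top",np.c_[b[:,0]*c-b[:,1]*sn+p[0],b[:,0]*sn+b[:,1]*c+p[1],b[:,0]*0+.012]))
    for h_ in q: cv2.polylines(out,[np.int32(h_*3+1)],True,(0,255,0),1)
for k in("ink_bottle","eye_loupe","pin_vice"):
    l=plant.landmark_of("top",k); print(k,[(unproj("top",e["uv"],0).round(3),round(e["p"],2)) for e in l[:2]])
cv2.imwrite("pics/ov.png",out[540:1140,400:1300][:, :, ::-1][:, :800]); cv2.imwrite("pics/ov2.png",out[540:1140,600:1300,::-1])
R=cv2.Rodrigues(cam("top")[1])[0]; print("campos",(-R.T@cam("top")[2]).round(3))
E
time python3 look.py
```

```text
large_ring 1 0.59 [ 0.4842 -0.0717] 75.9 0.34 lm [ 0.4764 -0.0856]
small_ring 1 0.58 [ 0.4598 -0.007 ] -13.5 0.795 lm None
large_tin 1 0.56 [0.4215 0.1686] 2.7 0.967 lm [0.4217 0.1727]
small_tin 1 0.73 [0.4448 0.087 ] 4.0 0.954 lm [0.4402 0.0852]
buckle 1 0.75 [0.4041 0.2477] 11.6 0.862 lm [0.4065 0.2482]
tray_two 1 0.75 [0.6023 0.0219] 9.3 0.92 lm [0.6054 0.0118]
tray_three 2 0.91 [0.5843 0.2632] -9.0 0.929 lm [0.5838 0.2607]
ink_bottle [(array([ 0.544, -0.138]), 0.7), (array([0.409, 0.254]), 0.35)]
eye_loupe [(array([0.69 , 0.131]), 0.81)]
pin_vice [(array([0.739, 0.025]), 0.55)]
campos [0.494 0.046 0.878]
real	0m20.178s
user	0m12.378s
sys	0m4.851s
```

View pics/ov2.png

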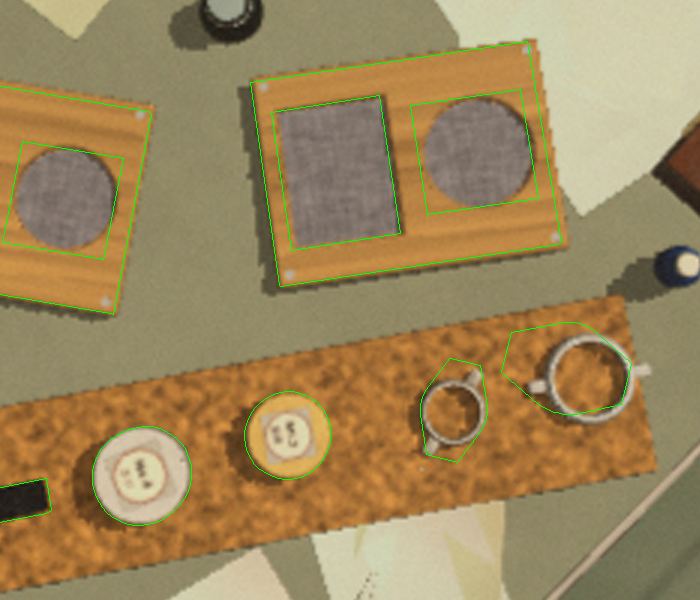

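View pics/ov.png

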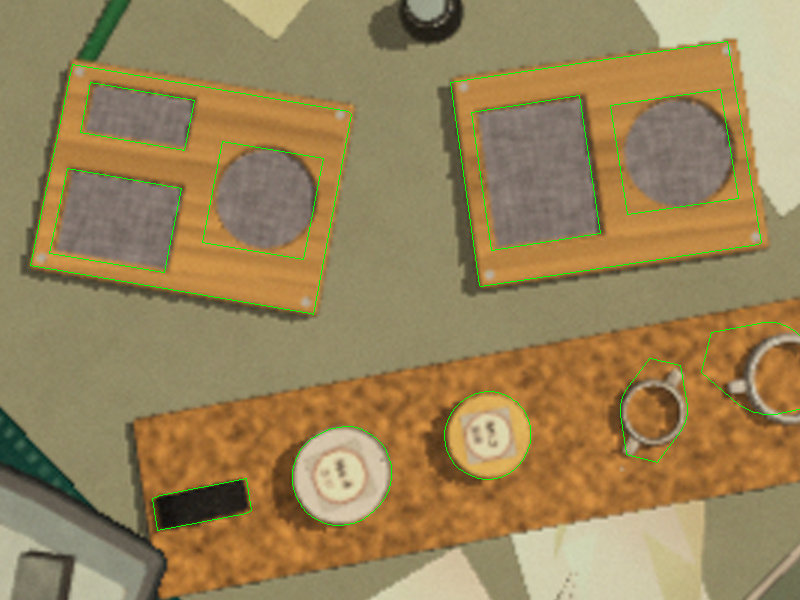

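```bash
python3 - <<'E'
from h import *
f=lambda u,v,z:unproj("top",((600+u)/3-.33,(540+v)/3-.33),z)
for n,c,l1,l2 in(("L",(590,378),(530,387),(650,370)),("S",(454,411),(478,371),(431,452))):
    a,b=f(*l1,.016),f(*l2,.016); d=a-b
    print(n,f(*c,.020).round(4),((a+b)/2).round(4),np.linalg.norm(d).round(4),np.degrees(np.arctan2(d[1],d[0])).round(1))
E
```

```text
L [ 0.4789 -0.0841] [ 0.4785 -0.0847] 0.0694 98.7
S [ 0.4594 -0.0069] [ 0.459  -0.0074] 0.0531 -30.0
```

```bash
cat >go.py <<'E'
import sys,numpy as np,plant
from scipy.spatial.transform import Rotation as Ro
o=plant.get_obs(); p=np.array(o["tool_pos"]); R=Ro.from_euler("xyz",o["orientation"],degrees=True)
print("t",round(o["clock"],2),"at",p.round(4),"rpy",np.round(o["orientation"],1),"q6",round(o["joint_pos"][5],1),"F",np.round(o["force"],1),"open",round(o["opening"],4),"grip",round(o["gripper_force"],1))
for a in sys.argv[1:]:
    x,y,z,yaw=map(float,a.split(",")); T=Ro.from_euler("xyz",[180,0,yaw],degrees=True)
    s=R.inv().apply(np.array([x,y,z])-p); rv=(R.inv()*T).as_rotvec()
    print(a,"->",*(s/.3).round(4),*(rv/np.pi).round(4),"rows>=%.1f"%max(np.linalg.norm(s)/.0417,np.degrees(np.linalg.norm(rv))/7.16))
E
python3 - <<'E'
import numpy as np
def t(p,yaw,q):
    c,s=np.cos(np.radians(yaw)),np.sin(np.radians(yaw)); print(np.round([p[0]+c*q[0]-s*q[1],p[1]+s*q[0]+c*q[1]],4))
for q in((0,.041),(0,-.041)): t((.602,.0212),9.3,q)
for q in((-.026,.039),(.036,.039),(0,-.043)): t((.5843,.2632),-9,q)
E
python3 go.py 0.36,-0.36,0.2,-120 0.4785,-0.0845,0.06,-81.3
```

```text
[0.5954 0.0617]
[ 0.6086 -0.0193]
[0.5647 0.3058]
[0.626  0.2961]
[0.5776 0.2207]
t 1.0 at [ 0.2389 -0.6313  0.2266] rpy [-180.     0.  -159.3] q6 -16.5 F [-0.3 -0.9 -0.3] open 0.0873 grip 0.0
0.36,-0.36,0.2,-120 -> -0.6976 0.7028 0.0885 -0.0 0.0 -0.2182 rows>=7.2
0.4785,-0.0845,0.06,-81.3 -> -1.3921 1.4219 0.5552 -0.0 0.0 -0.4332 rows>=14.9
```

```bash
python3 -m inch '-0.698 0.703 0.088 0 0 -0.218;-0.698 0.703 0.088 0 0 -0.218;-0.698 0.703 0.088 0 0 -0.218;-0.698 0.703 0.088 0 0 -0.218;-0.698 0.703 0.088 0 0 -0.218;-0.698 0.703 0.088 0 0 -0.218;-0.698 0.703 0.088 0 0 -0.218;-0.698 0.703 0.088 0 0 -0.218;-0.698 0.703 0.088 0 0 -0.218;-0.698 0.703 0.088 0 0 -0.218' -1; python3 go.py 0.4785,-0.0845,0.06,-81.3
```

```text
clock: 1.83
tool_pos: [0.3606, -0.3597, 0.2006]
orientation: [-180.0, -0.0, -119.9]
force: [0.7, -0.3, -0.0]
opening: 0.0877
gripper_force: 0.0
t 1.83 at [ 0.3606 -0.3597  0.2006] rpy [-180.    -0.  -119.9] q6 -7.1 F [ 0.7 -0.3 -0. ] open 0.0877 grip 0.0
0.4785,-0.0845,0.06,-81.3 -> -0.9912 0.1172 0.4684 -0.0002 -0.0001 -0.2146 rows>=7.9
```

```bash
python3 -m inch '-0.991 0.117 0.2 0 0 -0.215;-0.991 0.117 0.2 0 0 -0.215;-0.991 0.117 0.2 0 0 -0.215;-0.991 0.117 0.2 0 0 -0.215;-0.991 0.117 0.2 0 0 -0.215;-0.991 0.117 0.468 0 0 -0.215;-0.991 0.117 0.468 0 0 -0.215;-0.991 0.117 0.468 0 0 -0.215;-0.991 0.117 0.468 0 0 -0.215;-0.991 0.117 0.468 0 0 -0.215'; python3 go.py 0.4785,-0.0845,0.0165,-81.3; python3 -c "
from h import *
i=plant.snapshot('top');cv2.imwrite('pics/a.png',cv2.resize(i[200:360,290:490,::-1],None,fx=4,fy=3.75,interpolation=2)[:600])"
```

```text
clock: 2.67
tool_pos: [0.4779, -0.0848, 0.0571]
orientation: [179.7, -0.0, -81.3]
force: [-0.3, -0.4, 0.3]
opening: 0.0873
gripper_force: 0.0
t 2.67 at [ 0.4779 -0.0848  0.0571] rpy [179.7  -0.  -81.3] q6 -4.5 F [-0.3 -0.4  0.3] open 0.0873 grip 0.0
0.4785,-0.0845,0.0165,-81.3 -> -0.0007 -0.0027 0.1355 0.0016 -0.0001 0.0 rows>=1.0
```

View pics/a.png

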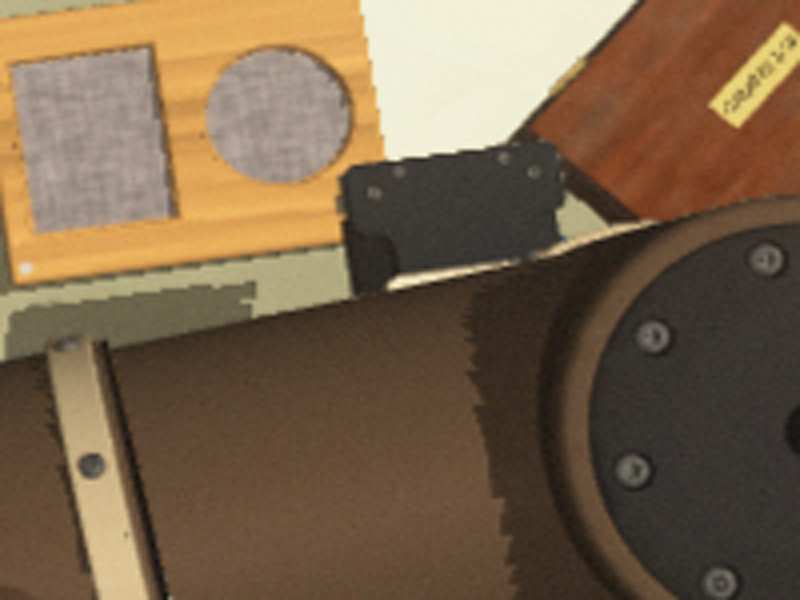

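```bash
python3 -m inch '0 -0.002 0.07 0 0 0;0 -0.002 0.135 0 0 0;0 -0.002 0.135 0 0 0;0 -0.002 0.135 0 0 0;0 -0.002 0.135 0 0 0'; python3 -m inch '0 0 0 0 0 0;0 0 0 0 0 0;0 0 0 0 0 0;0 0 0 0 0 0;0 0 0 0 0 0;0 0 0 0 0 0;0 0 0 0 0 0;0 0 0 0 0 0' 1;python3 go.py 0.4785,-0.0845,0.0165,-81.3
```

```text
clock: 3.13
tool_pos: [0.4799, -0.0858, 0.0207]
orientation: [-179.9, -0.0, -81.4]
force: [0.3, 0.3, 0.2]
opening: 0.0876
gripper_force: 0.0
clock: 3.8
tool_pos: [0.4791, -0.085, 0.02]
orientation: [180.0, -0.0, -81.3]
force: [-5.0, 1.2, 24.5]
opening: 0.0398
gripper_force: 12.0
t 3.8 at [ 0.4791 -0.085   0.02  ] rpy [180.   -0.  -81.3] q6 -4.5 F [-5.   1.2 24.5] open 0.0398 grip 12.0
0.4785,-0.0845,0.0165,-81.3 -> -0.0018 0.0017 0.0116 0.0001 -0.0001 0.0001 rows>=0.1
```

```bash
python3 -m inch '0 0 0 0 0 0;0 0 0 0 0 0;0 0 0 0 0 0;0 0 0 0 0 0;0 0 0 0 0 0;0 0 0 0 0 0' -1;python3 go.py 0.4785,-0.0845,0.0165,-81.3;python3 -c "
from plant import *
for i in range(4):snapshot('top');o=get_obs();print(o['tool_pos'],o['opening'])"
```

```text
clock: 4.3
tool_pos: [0.4788, -0.0849, 0.0191]
orientation: [180.0, 0.0, -81.3]
force: [-0.1, -0.4, -0.7]
opening: 0.0746
gripper_force: 0.0
t 4.3 at [ 0.4788 -0.0849  0.0191] rpy [180.    0.  -81.3] q6 -4.5 F [-0.1 -0.4 -0.7] open 0.0746 grip 0.0
0.4785,-0.0845,0.0165,-81.3 -> -0.0013 0.0009 0.0087 0.0001 0.0 -0.0002 rows>=0.1
[ 0.4787742  -0.08489468  0.01906315] 0.07852209908746877
[ 0.47878441 -0.0849093   0.01904077] 0.08190816107202278
[ 0.47882538 -0.08490026  0.01903465] 0.0846796110042013
[ 0.47883395 -0.08491664  0.01904689] 0.08660230116494101
```

```bash
python3 -m inch '0 0 0.01 0 0 0;0 0 0.01 0 0 0;0 0 0.01 0 0 0;0 0 0.01 0 0 0' -1; python3 -m inch '0 0 0 0 0 0;0 0 0 0 0 0;0 0 0 0 0 0;0 0 0 0 0 0;0 0 0 0 0 0;0 0 0 0 0 0;0 0 0 0 0 0' 1;python3 go.py 0.4785,-0.0845,0.0165,-81.3
```

```text
clock: 4.83
tool_pos: [0.479, -0.0849, 0.0161]
orientation: [180.0, -0.0, -81.3]
force: [0.1, -0.0, 0.1]
opening: 0.0876
gripper_force: 0.0
clock: 5.42
tool_pos: [0.4791, -0.0849, 0.0163]
orientation: [-180.0, 0.0, -81.3]
force: [0.2, 0.0, -1.0]
opening: 0.0487
gripper_force: 25.6
t 5.42 at [ 0.4791 -0.0849  0.0163] rpy [-180.     0.   -81.3] q6 -4.5 F [ 0.2  0.  -1. ] open 0.0487 grip 25.6
0.4785,-0.0845,0.0165,-81.3 -> -0.0015 0.0019 -0.0007 -0.0 0.0 -0.0002 rows>=0.0
```

```bash
python3 -m inch '0 0 -0.1 0 0 0;0 0 -0.2 0 0 0;0 0 -0.4 0 0 0;0 0 -0.4 0 0 0;0 0 -0.4 0 0 0;0 0 -0.4 0 0 0;0 0 -0.4 0 0 0';python3 go.py 0.5954,0.0617,0.05,-170.7; python3 -c "
from h import *
i=plant.snapshot('scene');cv2.imwrite('pics/b.png',cv2.resize(i[150:310,290:490,::-1],(750,600),interpolation=2))"
```

```text
clock: 6.0
tool_pos: [0.4784, -0.0848, 0.1357]
orientation: [180.0, 0.0, -81.4]
force: [-0.6, 0.0, -0.5]
opening: 0.0484
gripper_force: 25.5
t 6.0 at [ 0.4784 -0.0848  0.1357] rpy [180.    0.  -81.4] q6 -4.5 F [-0.6  0.  -0.5] open 0.0484 grip 25.5
0.5954,0.0617,0.05,-170.7 -> -0.4242 -0.4592 0.2854 0.0003 -0.0001 0.4964 rows>=12.5
```

View pics/b.png

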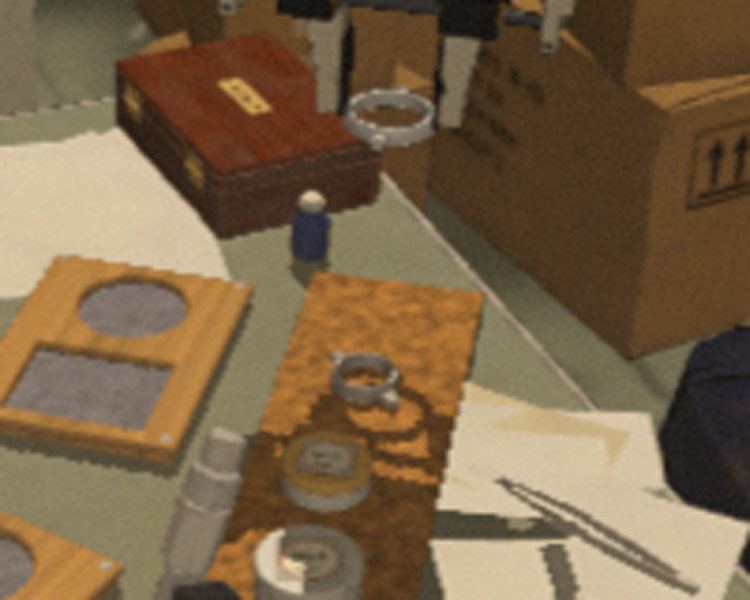

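```bash
python3 -m inch '-0.424 -0.459 0 0 0 0.496;-0.424 -0.459 0 0 0 0.496;-0.424 -0.459 0 0 0 0.496;-0.424 -0.459 0 0 0 0.496;-0.424 -0.459 0 0 0 0.496;-0.424 -0.459 0 0 0 0.496;-0.424 -0.459 0 0 0 0.496;-0.424 -0.459 0 0 0 0.496;-0.424 -0.459 0 0 0 0.496;-0.424 -0.459 0 0 0 0.496'; python3 -m inch '0.0 0.0 0.2 0 0 0.104;0 0 0.25 0 0 0.104;0 0 0.25 0 0 0.104;0 0 0.25 0 0 0.104;0 0 0.25 0 0 0.104;0 0 0.25 0 0 0.104'; python3 go.py 0.5954,0.0617,0.0155,-170.7
```

```text
clock: 6.88
tool_pos: [0.5951, 0.0614, 0.1341]
orientation: [180.0, -0.2, -153.3]
force: [-0.3, 0.7, -1.1]
opening: 0.0484
gripper_force: 25.5
clock: 7.38
tool_pos: [0.5965, 0.0617, 0.0614]
orientation: [-180.0, 0.0, -171.5]
force: [-0.4, 0.1, -0.4]
opening: 0.0486
gripper_force: 25.6
t 7.38 at [0.5965 0.0617 0.0614] rpy [-180.     0.  -171.5] q6 -106.1 F [-0.4  0.1 -0.4] open 0.0486 grip 25.6
0.5954,0.0617,0.0155,-170.7 -> 0.0038 0.0005 0.153 -0.0001 0.0001 -0.0044 rows>=1.1
```

```bash
python3 -m inch '0.004 0 0.08 0 0 -0.004;0.004 0 0.145 0 0 -0.004;0.004 0 0.15 0 0 -0.004;0.004 0 0.15 0 0 -0.004;0.004 0 0.15 0 0 -0.004;0.004 0 0.15 0 0 -0.004'; python3 go.py 0.5954,0.0617,0.0140,-170.7
```

```text
clock: 7.88
tool_pos: [0.596, 0.0618, 0.0179]
orientation: [180.0, 0.1, -170.9]
force: [0.2, -0.3, -0.2]
opening: 0.0485
gripper_force: 25.6
t 7.88 at [0.596  0.0618 0.0179] rpy [ 1.800e+02  1.000e-01 -1.709e+02] q6 -105.5 F [ 0.2 -0.3 -0.2] open 0.0485 grip 25.6
0.5954,0.0617,0.0140,-170.7 -> 0.002 -0.0001 0.0129 0.0001 0.0008 -0.0011 rows>=0.1
```

Then lower to contact, release and rise.

```bash
python3 -m inch '0.001 0 0.012 0 0 0;0.001 0 0.012 0 0 0;0.001 0 0.012 0 0 0;0.001 0 0.012 0 0 0';python3 -m inch '0 0 0 0 0 0;0 0 0 0 0 0;0 0 0 0 0 0;0 0 0 0 0 0;0 0 -0.1 0 0 0;0 0 -0.25 0 0 0;0 0 -0.4 0 0 0;0 0 -0.4 0 0 0;0 0 -0.4 0 0 0' -1; python3 go.py 0.459,-0.0072,0.06,-210 0.459,-0.0072,0.06,-30
```

```text
clock: 8.22
tool_pos: [0.5948, 0.0615, 0.0131]
orientation: [180.0, 0.0, -170.9]
force: [-0.7, 0.7, 1.5]
opening: 0.0483
gripper_force: 26.2
clock: 8.97
tool_pos: [0.5968, 0.0622, 0.1368]
orientation: [179.9, 0.4, -170.9]
force: [-0.6, -0.8, -0.4]
opening: 0.0876
gripper_force: 0.0
t 8.97 at [0.5968 0.0622 0.1368] rpy [ 179.9    0.4 -170.9] q6 -105.6 F [-0.6 -0.8 -0.4] open 0.0876 grip 0.0
0.459,-0.0072,0.06,-210 -> 0.4919 -0.1562 0.2524 0.0012 0.0021 0.2171 rows>=5.5
0.459,-0.0072,0.06,-30 -> 0.4919 -0.1562 0.2524 -0.0027 0.0015 -0.7829 rows>=19.7
```

```bash
python3 -m inch '0.492 -0.156 0 0 0 -0.783;0.492 -0.156 0 0 0 -0.783;0.492 -0.156 0 0 0 -0.783;0.492 -0.156 0 0 0 -0.783;0.492 -0.156 0 0 0 -0.783;0.492 -0.156 0 0 0 -0.783;0.492 -0.156 0 0 0 -0.783;0.492 -0.156 0 0 0 -0.783;0.492 -0.156 0 0 0 -0.783;0.492 -0.156 0 0 0 -0.783'; python3 go.py 0.459,-0.0072,0.06,-30
```

```text
clock: 9.8
tool_pos: [0.4556, -0.0082, 0.1319]
orientation: [179.9, -0.0, -99.0]
force: [-0.4, 0.2, -0.3]
opening: 0.0875
gripper_force: 0.0
t 9.8 at [ 0.4556 -0.0082  0.1319] rpy [179.9  -0.  -99. ] q6 -32.8 F [-0.4  0.2 -0.3] open 0.0875 grip 0.0
0.459,-0.0072,0.06,-30 -> -0.0053 -0.011 0.2397 0.0004 0.0001 -0.3833 rows>=9.6
```

```bash
python3 -m inch '-0.005 -0.011 0 0 0 -0.383;-0.005 -0.011 0 0 0 -0.383;-0.005 -0.011 0 0 0 -0.383;-0.005 -0.011 0 0 0 -0.383;-0.005 -0.011 0 0 0 -0.383;-0.005 -0.011 0 0 0 -0.383;-0.005 -0.011 0.24 0 0 -0.383;-0.005 -0.011 0.24 0 0 -0.383;-0.005 -0.011 0.24 0 0 -0.383;-0.005 -0.011 0.24 0 0 -0.383';python3 -m inch '0 0 0 0 0 0;0 0 0 0 0 0'; python3 go.py 0.459,-0.0072,0.016,-30
```

```text
clock: 10.63
tool_pos: [0.4574, -0.0079, 0.058]
orientation: [179.7, 0.2, -30.0]
force: [2.3, 0.5, 0.5]
opening: 0.0877
gripper_force: 0.0
clock: 10.8
tool_pos: [0.4593, -0.0072, 0.0601]
orientation: [180.0, 0.0, -30.6]
force: [0.1, -0.4, 0.4]
opening: 0.0872
gripper_force: 0.0
t 10.8 at [ 0.4593 -0.0072  0.0601] rpy [180.    0.  -30.6] q6 35.7 F [ 0.1 -0.4  0.4] open 0.0872 grip 0.0
0.459,-0.0072,0.016,-30 -> -0.0008 0.0004 0.1471 0.0002 0.0002 -0.0031 rows>=1.1
```

```bash
python3 -m inch '0 0 0.08 0 0 -0.003;0 0 0.147 0 0 -0.003;0 0 0.147 0 0 -0.003;0 0 0.147 0 0 -0.003;0 0 0.147 0 0 -0.003';python3 -m inch '0 0 0 0 0 0;0 0 0 0 0 0;0 0 0 0 0 0;0 0 0 0 0 0;0 0 0 0 0 0;0 0 0 0 0 0;0 0 0 0 0 0;0 0 0 0 0 0;0 0 0 0 0 0' 1; python3 -m inch '0 0 -0.1 0 0 0;0 0 -0.25 0 0 0;0 0 -0.4 0 0 0;0 0 -0.4 0 0 0;0 0 -0.4 0 0 0;0 0 -0.4 0 0 0'; python3 go.py 0.5647,0.3058,0.06,-99
```

```text
clock: 11.22
tool_pos: [0.4602, -0.007, 0.0174]
orientation: [-180.0, -0.0, -29.9]
force: [0.0, 0.1, -0.1]
opening: 0.0875
gripper_force: 0.0
clock: 11.97
tool_pos: [0.4596, -0.0071, 0.0165]
orientation: [180.0, 0.0, -29.9]
force: [0.3, 2.1, -0.1]
opening: 0.0343
gripper_force: 27.7
clock: 12.47
tool_pos: [0.4597, -0.0069, 0.137]
orientation: [-179.9, -0.0, -29.9]
force: [0.2, 0.6, -1.0]
opening: 0.0344
gripper_force: 27.7
t 12.47 at [ 0.4597 -0.0069  0.137 ] rpy [-179.9   -0.   -29.9] q6 36.4 F [ 0.2  0.6 -1. ] open 0.0344 grip 27.7
0.5647,0.3058,0.06,-99 -> -0.2158 -1.0779 0.2582 -0.0006 0.0001 0.3841 rows>=9.7
```

```bash
python3 - <<'E'
from h import *
K,r,t=cam("scene");R=cv2.Rodrigues(r)[0];print("scenecam",(-R.T@t).round(3))
for uv in((268,320),(275,405),(313,418),(305,440),(345,268),(338,320),(415,370)):
    print(uv,[( z,unproj("scene",uv,z).round(3).tolist(),proj("top",[[*unproj("scene",uv,z),z]])[0].round().tolist()) for z in(0,.05,.1,.15,.2)])
E
```

```text
scenecam [0.166 0.87  0.67 ]
(268, 320) [(0, [0.581, 0.269], [195.0, 245.0]), (0.05, [0.55, 0.314], [160.0, 260.0]), (0.1, [0.519, 0.359], [120.0, 277.0]), (0.15, [0.488, 0.404], [74.0, 297.0]), (0.2, [0.457, 0.448], [21.0, 320.0])]
(275, 405) [(0, [0.475, 0.427], [102.0, 304.0]), (0.05, [0.452, 0.46], [68.0, 319.0]), (0.1, [0.429, 0.493], [29.0, 335.0]), (0.15, [0.406, 0.526], [-15.0, 354.0]), (0.2, [0.383, 0.559], [-67.0, 376.0])]
(313, 418) [(0, [0.412, 0.423], [102.0, 341.0]), (0.05, [0.394, 0.456], [68.0, 355.0]), (0.1, [0.375, 0.49], [28.0, 371.0]), (0.15, [0.357, 0.523], [-16.0, 389.0]), (0.2, [0.339, 0.556], [-68.0, 410.0])]
(305, 440) [(0, [0.405, 0.461], [80.0, 345.0]), (0.05, [0.387, 0.492], [46.0, 358.0]), (0.1, [0.37, 0.522], [7.0, 374.0]), (0.15, [0.352, 0.553], [-38.0, 392.0]), (0.2, [0.334, 0.583], [-89.0, 413.0])]
(345, 268) [(0, [0.518, 0.071], [306.0, 282.0]), (0.05, [0.491, 0.13], [269.0, 297.0]), (0.1, [0.465, 0.19], [227.0, 313.0]), (0.15, [0.439, 0.249], [178.0, 333.0]), (0.2, [0.413, 0.309], [122.0, 355.0])]
(338, 320) [(0, [0.466, 0.216], [223.0, 311.0]), (0.05, [0.444, 0.265], [186.0, 325.0]), (0.1, [0.422, 0.314], [145.0, 341.0]), (0.15, [0.399, 0.362], [98.0, 360.0]), (0.2, [0.377, 0.411], [44.0, 381.0])]
(415, 370) [(0, [0.304, 0.27], [188.0, 406.0]), (0.05, [0.294, 0.315], [151.0, 419.0]), (0.1, [0.284, 0.36], [110.0, 434.0]), (0.15, [0.273, 0.404], [63.0, 451.0]), (0.2, [0.263, 0.449], [8.0, 471.0])]
```

```bash
python3 -c "
from h import *
a=cv2.imread('pics/scene0.png')[240:460,230:450];b=cv2.imread('pics/top0.png')[280:440,0:220]
cv2.imwrite('pics/c.png',np.hstack([cv2.resize(a,(400,400)),cv2.resize(b,(400,290))[:,:] if 0 else cv2.copyMakeBorder(cv2.resize(b,(400,290)),0,110,0,0,0)]))"
```

```text
(no output)
```

View pics/c.png

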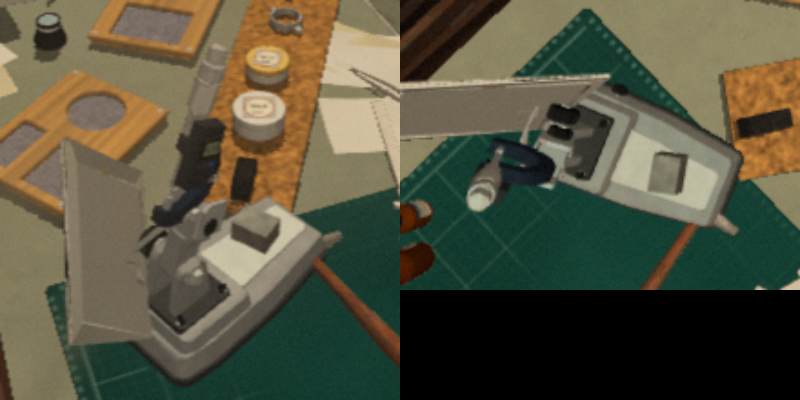

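```bash
python3 -m inch '-0.216 -0.999 0 0 0 0.384;-0.216 -0.999 0 0 0 0.384;-0.216 -0.999 0 0 0 0.384;-0.216 -0.999 0 0 0 0.384;-0.216 -0.999 0 0 0 0.384;-0.216 -0.999 0 0 0 0.384;-0.216 -0.999 0 0 0 0.384;-0.216 -0.999 0 0 0 0.384;-0.216 -0.999 0 0 0 0.384;-0.216 -0.999 0 0 0 0.384'; python3 go.py 0.5647,0.3058,0.03,-99
```

```text
clock: 13.3
tool_pos: [0.5517, 0.286, 0.1333]
orientation: [179.8, -0.2, -99.3]
force: [-0.1, 0.3, -0.8]
opening: 0.0339
gripper_force: 27.7
t 13.3 at [0.5517 0.286  0.1333] rpy [179.8  -0.2 -99.3] q6 -54.6 F [-0.1  0.3 -0.8] open 0.0339 grip 27.7
0.5647,0.3058,0.03,-99 -> -0.0734 -0.033 0.3441 0.001 -0.0011 -0.0015 rows>=2.5
```

```bash
python3 -m inch '-0.072 -0.033 0.1 0 0 0;-0.072 -0.033 0.2 0 0 0;-0.072 -0.033 0.3 0 0 0;-0.072 -0.033 0.34 0 0 0;-0.072 -0.033 0.34 0 0 0;-0.072 -0.033 0.34 0 0 0;-0.072 -0.033 0.34 0 0 0'; python3 go.py 0.5647,0.3058,0.0135,-99
```

```text
clock: 13.88
tool_pos: [0.5666, 0.3054, 0.0358]
orientation: [-179.9, 0.0, -98.9]
force: [0.1, -0.3, -0.0]
opening: 0.0343
gripper_force: 27.7
t 13.88 at [0.5666 0.3054 0.0358] rpy [-179.9    0.   -98.9] q6 -54.7 F [ 0.1 -0.3 -0. ] open 0.0343 grip 27.7
0.5647,0.3058,0.0135,-99 -> -0.0004 0.0065 0.0743 -0.0004 0.0003 0.0003 rows>=0.5
```

```bash
python3 -m inch '0 0.005 0.04 0 0 0;0 0.005 0.07 0 0 0;0 0.005 0.073 0 0 0;0 0.005 0.073 0 0 0;0 0.005 0.073 0 0 0;0 0.005 0.073 0 0 0'; python3 go.py 0.5647,0.3058,0.0135,-99
```

```text
clock: 14.38
tool_pos: [0.5646, 0.3053, 0.0134]
orientation: [-180.0, 0.0, -99.0]
force: [-0.8, 1.0, 1.5]
opening: 0.0341
gripper_force: 28.0
t 14.38 at [0.5646 0.3053 0.0134] rpy [-180.    0.  -99.] q6 -54.8 F [-0.8  1.   1.5] open 0.0341 grip 28.0
0.5647,0.3058,0.0135,-99 -> -0.0016 -0.0001 -0.0004 -0.0002 0.0002 0.0002 rows>=0.0
```

```bash
python3 -m inch '0 0 0 0 0 0;0 0 0 0 0 0;0 0 0 0 0 0;0 0 0 0 0 0;0 0 -0.1 0 0 0;0 0 -0.2 0 0 0;0 0 -0.3 0 0 0;0 0 -0.3 0 0 0;0 0 -0.3 0 0 0' -1; python3 go.py 0.4448,0.087,0.08,-78
```

```text
clock: 15.13
tool_pos: [0.5652, 0.306, 0.1049]
orientation: [-179.9, 0.2, -99.0]
force: [-0.3, -0.4, -0.6]
opening: 0.0859
gripper_force: 0.0
t 15.13 at [0.5652 0.306  0.1049] rpy [-179.9    0.2  -99. ] q6 -54.8 F [-0.3 -0.4 -0.6] open 0.0859 grip 0.0
0.4448,0.087,0.08,-78 -> 0.784 0.283 0.0797 -0.001 0.0009 -0.1165 rows>=6.0
```

```bash
python3 -m inch '0.784 0.283 0.08 0 0 -0.1165;0.784 0.283 0.08 0 0 -0.1165;0.784 0.283 0.08 0 0 -0.1165;0.784 0.283 0.08 0 0 -0.1165;0.784 0.283 0.08 0 0 -0.1165;0.784 0.283 0.08 0 0 -0.1165;0.784 0.283 0.08 0 0 -0.1165;0.784 0.283 0.08 0 0 -0.1165;0.784 0.283 0.08 0 0 -0.1165;0.784 0.283 0.08 0 0 -0.1165'; python3 go.py 0.4448,0.087,0.0175,-78
```

```text
clock: 15.97
tool_pos: [0.4443, 0.0866, 0.0785]
orientation: [-180.0, -0.0, -78.0]
force: [0.6, 0.3, -0.1]
opening: 0.0874
gripper_force: 0.0
t 15.97 at [0.4443 0.0866 0.0785] rpy [-180.   -0.  -78.] q6 -24.1 F [ 0.6  0.3 -0.1] open 0.0874 grip 0.0
0.4448,0.087,0.0175,-78 -> -0.0009 -0.002 0.2033 -0.0 -0.0 0.0001 rows>=1.5
```

```bash
python3 -m inch '0 -0.001 0.1 0 0 0;0 -0.001 0.18 0 0 0;0 -0.001 0.204 0 0 0;0 -0.001 0.204 0 0 0;0 -0.001 0.204 0 0 0;0 -0.001 0.204 0 0 0';python3 -m inch '0 0 0 0 0 0;0 0 0 0 0 0;0 0 0 0 0 0;0 0 0 0 0 0;0 0 0 0 0 0;0 0 0 0 0 0;0 0 0 0 0 0;0 0 0 0 0 0' 1; python3 -m inch '0 0 -0.1 0 0 0;0 0 -0.2 0 0 0;0 0 -0.3 0 0 0;0 0 -0.3 0 0 0;0 0 -0.3 0 0 0'; python3 go.py 0.5776,0.2207,0.06,-78
```

```text
clock: 16.47
tool_pos: [0.4449, 0.0868, 0.0183]
orientation: [-179.9, 0.0, -78.0]
force: [-0.2, 0.2, 0.4]
opening: 0.0876
gripper_force: 0.0
clock: 17.13
tool_pos: [0.4441, 0.0861, 0.0176]
orientation: [-180.0, -0.0, -78.0]
force: [-1.5, 0.7, 1.2]
opening: 0.0465
gripper_force: 30.0
clock: 17.55
tool_pos: [0.445, 0.0868, 0.1091]
orientation: [-179.8, 0.1, -78.0]
force: [0.0, -0.1, -1.2]
opening: 0.0462
gripper_force: 30.0
t 17.55 at [0.445  0.0868 0.1091] rpy [-1.798e+02  1.000e-01 -7.800e+01] q6 -24.1 F [ 0.  -0.1 -1.2] open 0.0462 grip 30.0
0.5776,0.2207,0.06,-78 -> -0.3444 -0.5247 0.1661 -0.0012 0.0005 0.0 rows>=4.7
```

```bash
python3 -m inch '-0.344 -0.525 0 0 0 0;-0.344 -0.525 0 0 0 0;-0.344 -0.525 0 0 0 0;-0.344 -0.525 0 0 0 0;-0.344 -0.525 0 0 0 0;-0.344 -0.525 0.1 0 0 0;-0.344 -0.525 0.2 0 0 0;-0.344 -0.525 0.24 0 0 0;-0.344 -0.525 0.24 0 0 0;-0.344 -0.525 0.24 0 0 0';  python3 -m inch '0 0 0 0 0 0;0 0 0 0 0 0';python3 go.py 0.5776,0.2207,0.0146,-78
```

```text
clock: 18.38
tool_pos: [0.5761, 0.2192, 0.0347]
orientation: [179.9, -0.1, -78.0]
force: [-0.4, -0.0, 0.2]
opening: 0.0463
gripper_force: 30.0
clock: 18.55
tool_pos: [0.5776, 0.2203, 0.0373]
orientation: [-179.9, 0.1, -78.0]
force: [-0.2, 0.5, -0.3]
opening: 0.0468
gripper_force: 30.0
t 18.55 at [0.5776 0.2203 0.0373] rpy [-1.799e+02  1.000e-01 -7.800e+01] q6 -27.0 F [-0.2  0.5 -0.3] open 0.0468 grip 30.0
0.5776,0.2207,0.0146,-78 -> -0.0012 -0.0001 0.0756 -0.0008 0.0003 0.0 rows>=0.5
```

```bash
python3 -m inch '0 0 0.04 0 0 0;0 0 0.07 0 0 0;0 0 0.074 0 0 0;0 0 0.074 0 0 0;0 0 0.074 0 0 0;0 0 0.074 0 0 0';python3 -m inch '0 0 0 0 0 0;0 0 0 0 0 0;0 0 0 0 0 0;0 0 0 0 0 0;0 0 0 0 0 0;0 0 -0.1 0 0 0;0 0 -0.2 0 0 0;0 0 -0.3 0 0 0;0 0 -0.3 0 0 0;0 0 -0.3 0 0 0' -1; python3 go.py 0.4215,0.1686,0.08,-78
```

```text
clock: 19.05
tool_pos: [0.5763, 0.2196, 0.0131]
orientation: [180.0, -0.0, -78.0]
force: [-0.3, -0.6, -0.4]
opening: 0.0463
gripper_force: 30.0
clock: 19.88
tool_pos: [0.5778, 0.2206, 0.1056]
orientation: [-179.8, 0.1, -78.0]
force: [-0.1, -0.4, 0.3]
opening: 0.0873
gripper_force: 0.0
t 19.88 at [0.5778 0.2206 0.1056] rpy [-1.798e+02  1.000e-01 -7.800e+01] q6 -27.0 F [-0.1 -0.4  0.3] open 0.0873 grip 0.0
0.4215,0.1686,0.08,-78 -> 0.0614 0.5459 0.0829 -0.0013 0.0006 0.0 rows>=4.0
```

```bash
python3 -m inch '0.061 0.546 0.08 0 0 0;0.061 0.546 0.08 0 0 0;0.061 0.546 0.08 0 0 0;0.061 0.546 0.08 0 0 0;0.061 0.546 0.08 0 0 0;0.061 0.546 0.08 0 0 0;0.061 0.546 0.08 0 0 0;0.061 0.546 0.08 0 0 0'; python3 go.py 0.4215,0.1686,0.020,-78
```

```text
clock: 20.55
tool_pos: [0.4211, 0.1685, 0.0793]
orientation: [-180.0, 0.0, -78.0]
force: [0.6, -0.2, 0.5]
opening: 0.0876
gripper_force: 0.0
t 20.55 at [0.4211 0.1685 0.0793] rpy [-180.    0.  -78.] q6 -34.8 F [ 0.6 -0.2  0.5] open 0.0876 grip 0.0
0.4215,0.1686,0.020,-78 -> 0.0001 -0.0011 0.1976 -0.0002 0.0001 0.0 rows>=1.4
```

```bash
python3 -m inch '0 -0.001 0.1 0 0 0;0 -0.001 0.18 0 0 0;0 -0.001 0.198 0 0 0;0 -0.001 0.198 0 0 0;0 -0.001 0.198 0 0 0;0 -0.001 0.198 0 0 0';python3 -m inch '0 0 0 0 0 0;0 0 0 0 0 0;0 0 0 0 0 0;0 0 0 0 0 0;0 0 0 0 0 0;0 0 0 0 0 0;0 0 0 0 0 0;0 0 0 0 0 0' 1; python3 -m inch '0 0 -0.1 0 0 0;0 0 -0.2 0 0 0;0 0 -0.3 0 0 0;0 0 -0.3 0 0 0;0 0 -0.3 0 0 0'; python3 go.py 0.6086,-0.0198,0.06,-78
```

```text
clock: 21.05
tool_pos: [0.4215, 0.1686, 0.0208]
orientation: [-179.9, 0.0, -78.0]
force: [0.2, -0.2, -0.7]
opening: 0.0877
gripper_force: 0.0
clock: 21.72
tool_pos: [0.4206, 0.168, 0.0201]
orientation: [-180.0, 0.0, -78.0]
force: [-1.3, -0.6, 4.3]
opening: 0.0521
gripper_force: 30.0
clock: 22.13
tool_pos: [0.4213, 0.1687, 0.1114]
orientation: [-179.8, 0.1, -78.0]
force: [0.3, -0.5, -0.9]
opening: 0.0525
gripper_force: 30.0
t 22.13 at [0.4213 0.1687 0.1114] rpy [-1.798e+02  1.000e-01 -7.800e+01] q6 -34.8 F [ 0.3 -0.5 -0.9] open 0.0525 grip 30.0
0.6086,-0.0198,0.06,-78 -> 0.7449 -0.4796 0.1712 -0.001 0.0007 -0.0 rows>=6.5
```

```bash
python3 - <<'E'
from h import *
for uv in((320,150),(415,65),(350,150)):print(uv,[(z,unproj("top",uv,z).round(3).tolist(),proj("scene",[[*unproj("top",uv,z),z]])[0].round().tolist()) for z in(0,.04,.08,.12)])
E
```

```text
(320, 150) [(0, [0.756, 0.049], [251.0, 235.0]), (0.04, [0.744, 0.049], [254.0, 221.0]), (0.08, [0.732, 0.049], [257.0, 207.0]), (0.12, [0.72, 0.049], [260.0, 191.0])]
(415, 65) [(0, [0.919, -0.124], [233.0, 186.0]), (0.04, [0.9, -0.116], [236.0, 175.0]), (0.08, [0.881, -0.109], [239.0, 163.0]), (0.12, [0.861, -0.101], [242.0, 151.0])]
(350, 150) [(0, [0.757, -0.005], [263.0, 223.0]), (0.04, [0.745, -0.003], [266.0, 210.0]), (0.08, [0.733, -0.0], [269.0, 196.0]), (0.12, [0.721, 0.002], [272.0, 181.0])]
```

```bash
python3 -m inch '0.745 -0.48 0 0 0 0;0.745 -0.48 0 0 0 0;0.745 -0.48 0 0 0 0;0.745 -0.48 0 0 0 0;0.745 -0.48 0 0 0 0;0.745 -0.48 0 0 0 0;0.745 -0.48 0.05 0 0 0;0.745 -0.48 0.15 0 0 0;0.745 -0.48 0.23 0 0 0;0.745 -0.48 0.23 0 0 0';  python3 -m inch '0 0 0 0 0 0;0 0 0 0 0 0;0 0 0 0 0 0';python3 go.py 0.6086,-0.0198,0.0171,-78
```

```text
clock: 22.97
tool_pos: [0.6032, -0.0223, 0.0341]
orientation: [179.4, 0.0, -78.2]
force: [-0.6, -0.7, -2.2]
opening: 0.0526
gripper_force: 30.0
clock: 23.22
tool_pos: [0.6088, -0.0202, 0.0423]
orientation: [-179.9, -0.0, -77.9]
force: [-0.3, 0.2, 0.6]
opening: 0.0523
gripper_force: 30.0
t 23.22 at [ 0.6088 -0.0202  0.0423] rpy [-179.9   -0.   -77.9] q6 -4.4 F [-0.3  0.2  0.6] open 0.0523 grip 30.0
0.6086,-0.0198,0.0171,-78 -> -0.0016 0.0005 0.0842 -0.0007 -0.0 0.0003 rows>=0.6
```

```bash
python3 -m inch '0 0 0.04 0 0 0;0 0 0.075 0 0 0;0 0 0.082 0 0 0;0 0 0.083 0 0 0;0 0 0.083 0 0 0;0 0 0.083 0 0 0';python3 -m inch '0 0 0 0 0 0;0 0 0 0 0 0;0 0 0 0 0 0;0 0 0 0 0 0;0 0 0 0 0 0;0 0 -0.1 0 0 0;0 0 -0.2 0 0 0;0 0 -0.3 0 0 0;0 0 -0.3 0 0 0;0 0 -0.3 0 0 0' -1; python3 go.py 0.4041,0.2477,0.08,-78.4
```

```text
clock: 23.72
tool_pos: [0.6082, -0.0203, 0.017]
orientation: [-179.9, 0.0, -78.0]
force: [-2.8, 2.6, 6.6]
opening: 0.0526
gripper_force: 30.0
clock: 24.55
tool_pos: [0.6091, -0.0205, 0.1081]
orientation: [-179.8, 0.0, -78.0]
force: [-0.1, -0.7, -0.6]
opening: 0.0874
gripper_force: 0.0
t 24.55 at [ 0.6091 -0.0205  0.1081] rpy [-179.8    0.   -78. ] q6 -4.4 F [-0.1 -0.7 -0.6] open 0.0874 grip 0.0
0.4041,0.2477,0.08,-78.4 -> -1.0166 0.4829 0.0916 -0.0013 0.0001 0.0022 rows>=8.1
```

```bash
python3 -m inch '-1 0.483 0.05 0 0 0.002;-1 0.483 0.05 0 0 0.002;-1 0.483 0.05 0 0 0.002;-1 0.483 0.05 0 0 0.002;-1 0.483 0.05 0 0 0.002;-1 0.483 0.05 0 0 0.002;-1 0.483 0.05 0 0 0.002;-1 0.483 0.05 0 0 0.002;-1 0.483 0.05 0 0 0.002;-1 0.483 0.05 0 0 0.002'; python3 go.py 0.4041,0.2477,0.019,-78.4; python3 -c "
from h import *
i=plant.snapshot('scene');j=plant.snapshot('top');cv2.imwrite('pics/d.png',np.hstack([cv2.resize(x[:,:,::-1],(400,400),interpolation=3) for x in(i[200:440,220:460],j[160:320,120:400])]))"
```

```text
clock: 25.38
tool_pos: [0.402, 0.244, 0.0902]
orientation: [179.9, -0.0, -78.1]
force: [0.2, -0.5, -0.5]
opening: 0.0878
gripper_force: 0.0
t 25.38 at [0.402  0.244  0.0902] rpy [179.9  -0.  -78.1] q6 -43.4 F [ 0.2 -0.5 -0.5] open 0.0878 grip 0.0
0.4041,0.2477,0.019,-78.4 -> -0.0109 -0.0097 0.2373 0.0004 -0.0003 0.0017 rows>=1.7
```

View pics/d.png

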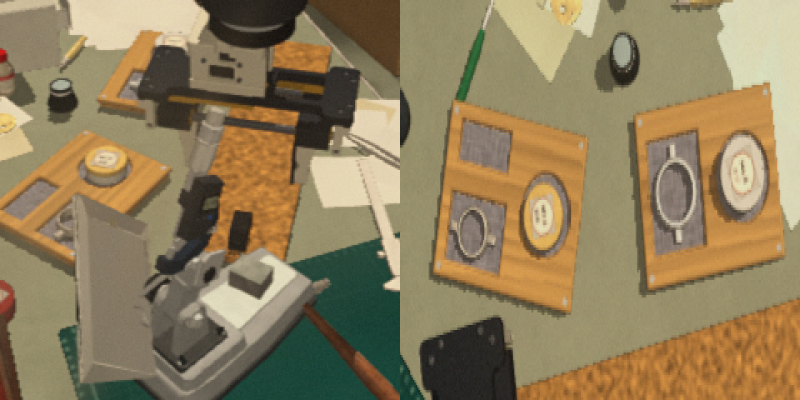

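```bash
python3 -m inch '-0.008 -0.008 0.05 0 0 0;-0.008 -0.008 0.1 0 0 0;-0.008 -0.008 0.1 0 0 0;-0.008 -0.008 0.1 0 0 0;-0.008 -0.008 0.1 0 0 0'; python3 go.py 0.4041,0.2477,0.019,-78.4
```

```text
clock: 25.9
tool_pos: [0.4063, 0.2446, 0.0612]
orientation: [180.0, -0.0, -78.5]
force: [0.1, -0.7, -0.9]
opening: 0.0876
gripper_force: 0.0
t 25.9 at [0.4063 0.2446 0.0612] rpy [180.   -0.  -78.5] q6 -43.4 F [ 0.1 -0.7 -0.9] open 0.0876 grip 0.0
0.4041,0.2477,0.019,-78.4 -> -0.0118 0.005 0.1408 0.0001 -0.0001 -0.0003 rows>=1.0
```

```bash
python3 -m inch '-0.01 0.005 0.05 0 0 0;-0.01 0.005 0.1 0 0 0;-0.01 0.005 0.14 0 0 0;-0.01 0.005 0.14 0 0 0;-0.01 0.005 0.14 0 0 0;-0.01 0.005 0.14 0 0 0';python3 -m inch '0 0 0 0 0 0;0 0 0 0 0 0;0 0 0 0 0 0;0 0 0 0 0 0;0 0 0 0 0 0;0 0 0 0 0 0;0 0 0 0 0 0;0 0 0 0 0 0;0 0 0 0 0 0;0 0 0 0 0 0' 1; python3 go.py
```

```text
clock: 26.4
tool_pos: [0.4042, 0.2483, 0.0199]
orientation: [-179.9, 0.0, -78.4]
force: [-0.0, 0.2, -0.3]
opening: 0.0878
gripper_force: 0.0
clock: 27.23
tool_pos: [0.4035, 0.248, 0.0189]
orientation: [180.0, -0.0, -78.4]
force: [-0.2, -0.4, 0.4]
opening: 0.0266
gripper_force: 0.0
t 27.23 at [0.4035 0.248  0.0189] rpy [180.   -0.  -78.4] q6 -43.8 F [-0.2 -0.4  0.4] open 0.0266 grip 0.0
```

Still closing; give it more time, then lift.

```bash
python3 -m inch '0 0 0 0 0 0;0 0 0 0 0 0;0 0 0 0 0 0;0 0 0 0 0 0;0 0 0 0 0 0;0 0 0 0 0 0'; python3 -m inch '0 0 -0.1 0 0 0;0 0 -0.2 0 0 0;0 0 -0.3 0 0 0;0 0 -0.3 0 0 0;0 0 -0.3 0 0 0'; python3 go.py 0.626,0.2961,0.06,-99
```

```text
clock: 27.73
tool_pos: [0.4035, 0.248, 0.019]
orientation: [180.0, -0.0, -78.4]
force: [-0.1, 0.7, 0.5]
opening: 0.0179
gripper_force: 30.0
clock: 28.15
tool_pos: [0.4042, 0.249, 0.1108]
orientation: [-179.8, 0.2, -78.4]
force: [-1.0, -0.7, -0.9]
opening: 0.0174
gripper_force: 30.0
t 28.15 at [0.4042 0.249  0.1108] rpy [-179.8    0.2  -78.4] q6 -43.8 F [-1.  -0.7 -0.9] open 0.0174 grip 30.0
0.626,0.2961,0.06,-99 -> -0.0039 -0.7551 0.1716 -0.0008 0.0011 0.1147 rows>=5.6
```

```bash
python3 -m inch '-0.004 -0.755 0 0 0 0.115;-0.004 -0.755 0 0 0 0.115;-0.004 -0.755 0 0 0 0.115;-0.004 -0.755 0 0 0 0.115;-0.004 -0.755 0 0 0 0.115;-0.004 -0.755 0 0 0 0.115;-0.004 -0.755 0.05 0 0 0.115;-0.004 -0.755 0.15 0 0 0.115;-0.004 -0.755 0.23 0 0 0.115;-0.004 -0.755 0.23 0 0 0.115';  python3 -m inch '0 0 0 0 0 0;0 0 0 0 0 0;0 0 0 0 0 0';python3 go.py 0.626,0.2961,0.016,-99
```

```text
clock: 28.98
tool_pos: [0.6213, 0.2921, 0.0325]
orientation: [179.5, -0.4, -99.2]
force: [-1.4, -0.9, -0.7]
opening: 0.017
gripper_force: 30.0
clock: 29.23
tool_pos: [0.626, 0.2956, 0.0417]
orientation: [-179.9, 0.1, -99.0]
force: [0.9, -0.4, 0.8]
opening: 0.0177
gripper_force: 30.0
t 29.23 at [0.626  0.2956 0.0417] rpy [-1.799e+02  1.000e-01 -9.900e+01] q6 -50.4 F [ 0.9 -0.4  0.8] open 0.0177 grip 30.0
0.626,0.2961,0.016,-99 -> -0.0015 0.0004 0.0855 -0.0006 0.0005 -0.0002 rows>=0.6
```

```bash
python3 -m inch '-0.001 0 0.04 0 0 0;-0.001 0 0.075 0 0 0;-0.001 0 0.084 0 0 0;-0.001 0 0.085 0 0 0;-0.001 0 0.085 0 0 0;-0.001 0 0.085 0 0 0';python3 -m inch '0 0 0 0 0 0;0 0 0 0 0 0;0 0 0 0 0 0;0 0 0 0 0 0;0 0 -0.1 0 0 0;0 0 -0.2 0 0 0;0 0 -0.4 0 0 0;0 0 -0.4 0 0 0;0 0 -0.4 0 0 0' 0.32; python3 go.py 0.4,0.05,0.2,-99
```

```text
clock: 29.73
tool_pos: [0.6253, 0.2956, 0.0155]
orientation: [-180.0, 0.0, -99.0]
force: [-2.1, -0.7, 7.9]
opening: 0.0173
gripper_force: 30.0
clock: 30.48
tool_pos: [0.6279, 0.2967, 0.1406]
orientation: [-179.6, 0.3, -99.0]
force: [0.4, -0.5, -0.8]
opening: 0.0299
gripper_force: 0.0
t 30.48 at [0.6279 0.2967 0.1406] rpy [-179.6    0.3  -99. ] q6 -50.4 F [ 0.4 -0.5 -0.8] open 0.0299 grip 0.0
0.4,0.05,0.2,-99 -> 0.9302 0.62 -0.2075 -0.0022 0.0019 -0.0001 rows>=8.2
```

```bash
python3 -m inch '0.93 0.62 -0.2 0 0 0;0.93 0.62 -0.2 0 0 0;0.93 0.62 -0.2 0 0 0;0.93 0.62 -0.2 0 0 0;0.93 0.62 -0.2 0 0 0;0.93 0.62 -0.2 0 0 0;0.93 0.62 -0.2 0 0 0;0.93 0.62 -0.2 0 0 0;0.93 0.62 -0.2 0 0 0;0.93 0.62 -0.2 0 0 0'; python3 -c "
from h import *
i=plant.snapshot('scene');j=plant.snapshot('top');cv2.imwrite('pics/e.png',np.hstack([cv2.resize(x[:,:,::-1],(400,400),interpolation=3) for x in(i[210:370,200:360],j[160:320,120:400])]))"
```

```text
clock: 31.32
tool_pos: [0.3959, 0.0473, 0.1951]
orientation: [-179.9, 0.1, -99.1]
force: [0.5, -0.3, -0.4]
opening: 0.0296
gripper_force: 0.0
```

View pics/e.png

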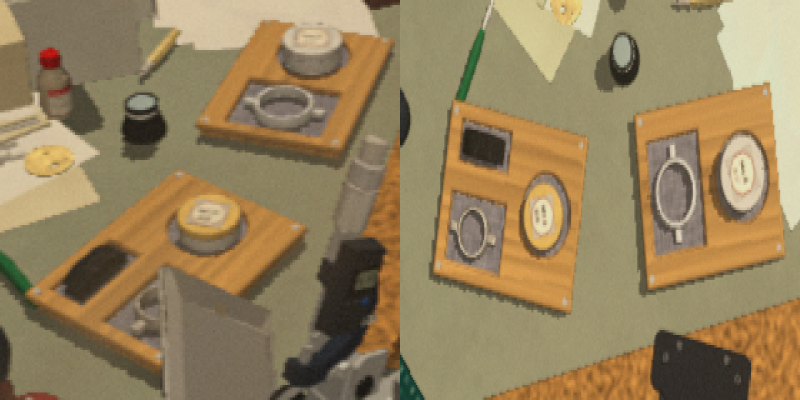

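The picture shows all five parts in their cut-outs with felt visible all round, and the arm clear. I'm handing in.

```bash
python3 -c "
from plant import *
print(close_job())"
```

```text
the job is handed in; nothing more can be done
None
```

I placed all five parts in their cut-outs and handed the job in at about 31 s on the robot clock; the last pictures showed every part seated with the arm clear, but no verdict came back from the judge.

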